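# Check the roller limit switch for its click

## Task

Two limit switches stand on the bench for checking. On the one that has a roller at the end of its lever, press the roller down from above just until the switch has clicked (the roller is then about 25 mm lower than at rest), hold it there for about a second, then lift off so that the lever springs back up. Do not overtravel the lever towards its end stop, and do not press the lever of the other, plain switch.

Things in the scene. Friction and masses are not known exactly. Their poses are not given: they have to be found in the camera images.
- roller: steel roller, 24 mm diameter, 16 mm wide, at the lever's free end. Origin: its centre, 122 mm above the bench at rest. It spins on its level axle, its y axis, which points to the side of the grey housing (top at 100 mm). y turned 90 degrees anticlockwise seen from above points outward, from the lever's pivot to the roller. Pressed 27 mm down it also moves 8 mm outward. Base fixed, 150 x 90 mm.
- roller_lever (a joint): roller switch's lever angle (rad): 0 at rest (26 degrees above level), grows as pressed. Arm 85 mm, pivot 85 mm above the bench. Clicks at 0.20 (roller 16 mm down); 0.33 = 27 mm down, a good aim; beyond 0.50 (41 mm down) is overtravel; end stop 0.70. Spring return: 2 N at the roller at rest, 4 N at the click, 5 N at 0.33, 6.5 N at 0.50, with no step at the click.
- plain_tip (a point): tip of the other switch's lever, not to be pressed: same housing, base plate and lever, but it ends in a small flat tongue without a roller. The point is the middle of the tongue, 122 mm above the bench at rest.
- plain_lever (a joint): angle (rad) of the plain switch's lever: 0 = at rest, grows as it is pressed down; leave it at 0.

How it is judged:
By the outcome, as a careful person would: the job done as asked, in the order asked, and still so for the second after the job is handed in, with the robot touching nothing.
It also fails if it takes over 29 s, if anything falls off the work surface, if the arm or the gripper's body presses on something with over 40 N, if the wrist force passes 120 N, or if a joint passes its speed limit or range.

## Robot

A 7-joint arm with a two-finger parallel gripper is mounted at the origin on a cart in front of the work surface, level with it; the furniture and walls round the work are solid. World frame = base frame: x ahead of the robot, y to its left, z up, the work surface at z = 0. Lengths are in m, angles in rad, forces in N, time in s.
With the tool pointing down it reaches from about 0.425 to 0.8 m from the base axis. Payload 8.3 kg.
Tool frame: the origin (TCP) lies midway between the tips of the shut fingers; the grasp point (between the pads) lies 19 mm behind it; z points along the fingers, y is the line along which they close (so a half turn about z gives the same grasp; the last joint's range is limited). The gripper opens to 85 mm and grips with 20 to 120 N. Pads are 22 mm wide; open, the fingers measure 114 mm over their backs; the gripper's body (76 mm by 85 mm) begins 54 mm behind the grasp point. The pads swing forward as they close: fully open they stand 13 mm farther back than shut.
Start: joints at [1.27, 0.383, 0.016, 1.37, -0.006, 1.388, -0.046], TCP at [0.147, -0.607, 0.231] pointing down, gripper open.
Joint ranges: [-2.95, 2.95], [-0.25, 2.06], [-1.52, 1.56], [0.18, 2.33], [-1.44, 4.58], [0.02, 2.06], [-3.01, 3.01]. Speed limits (rad/s): [2.39, 2.39, 3.01, 3.01, 3.14, 3.14, 3.14].

## Interface

Orientations are given as a rotation vector (axis times angle).
In Python, from station import * gives the robot as it stands. The module is installed in compiled form; this text tells all that it offers.
- The arm moves only by the tool arm_command, never from a script. Its arguments are lists of equal length, an entry for each row: "linear": the shift along the tool's x, y, z scaled (see below), a list of three; "rot": the turn, a rotation vector about the tool's x, y, z scaled (see below), a list of three; "jaw": the closure, from -1 (fully open) to 1 (shut). A call has 1 to 12 rows; each row is the pose to reach, as a shift and turn from the pose commanded when the call began, along the tool's axes at that moment; what a row does not reach only later rows make up. The controller multiplies each number of a shift by 300 mm and each number of a turn by 60 degrees. A row lasts 1/8 s, in which the tool goes at most 62.5 mm and 10.7 degrees, less where a joint would pass 70% of its speed; a pose out of reach is approached as far as the arm can. A call with a number of a shift or a turn outside -1 to 1 is refused whole. A call with a gripper value outside its range is refused whole. The fingers move at their own pace and stop on an object; the grip force is fixed at half the most. Time passes only in rows, so rows that repeat a pose let the fingers close. It gives the time, the measured TCP pose, the force, the opening and the grip force at its end, in the units of the state.
- get_obs(): the state, without advancing time (a new reading comes with each control period).
- snapshot(name): name is "scene" or "top" or "wrist"; returns a dict with "image" (420x560x3 uint8, blue, green, red), "z_map" (420x560 float32, m along the optical axis (not along the pixel's ray), 0 where there is no reading), "camera_matrix" (3x3 intrinsics, pixels), "view" (4x4, takes a point from world to camera coordinates); the wrist camera has in their place "tool_from_camera" (4x4, takes a point from camera to tool coordinates, whose origin is the TCP and whose axes are the flange's). Camera axes: x right, y up, looking along -z (the intrinsics and any distortion apply to the point x, -y, -z); pixel columns grow to the right and rows downward; lengths in m; the calibration is good to about 2 mm. A picture is of the moment at which its call begins: read the wrist's pose just before it.
- sign_off(): hands the job in; it is judged then, once.
Trained networks look in a picture, given as the dict that the camera call returned (one of the last four; its "shot" number tells which), for a name from the list of things; names that differ only in an ending like _2 or _b are one class to them, and where a whole thing is asked for, a point or a joint stands for the part that bears it (a point fixed in the world has none). Each returns a list of dicts, best first, with "confidence" (0 to 1); they miss things now and then, are a little off and sometimes report something else, mostly with a low value. They report only what shows in the picture. A call takes as long as a camera call.
- silhouettes(picture, thing): "region" (420x560 bool, what is visible of it) and "bbox" ([centre column, centre row, width, height] in pixels, round what is visible of it).
- spot_point(picture, thing): "point" ([row, column] in pixels: a listed point, or the origin of a listed thing).
The state is a dict: "time_s": time; "q": joint angles; "qvel": joint speeds; "tau": joint torques, N m; "ee_pos": TCP position; "tool_rot": TCP orientation; "contact_force": force on the tool from outside, world axes, zero at the start; "wrist_torque": the same for the moment, N m; "finger_gap": finger opening in m; "grip_force": force on a finger pad.
Only numpy, scipy, OpenCV 4.12 (cv2) and the standard library are available. Lean on these libraries where they do the work, as an engineer would, in place of code of your own. Each camera call takes 0.05 s, during which the arm holds its last target. There are 200 camera calls.

## Working session

There is one attempt and no reset: what is moved stays moved. The work goes in short steps, Python scripts to look and compute and a tool call to move; the robot and the scene stay as the last step left them, time stands still between calls to the robot, and variables do not carry over. Pictures are saved under pics/ and viewed, at most 10 in all, crops included, and the job is handed in when it is done.

Besides the shell and the picture viewer there is one more tool, called after "Request:" by a JSON object that holds its "fn" and its "kwargs", one argument or row to a line. arm_command: Moves the arm, as the interface text tells. Shifts and turns lie within -1 to 1; 1 stands for 300 mm of shift or 60 degrees of turn. Its arguments: {"type":"object","properties":{"linear":{"type":"array"},"rot":{"type":"array"},"jaw":{"type":"array"}},"required":["linear","rot","jaw"]}

```bash
mkdir -p pics
cat > h.py <<'E'
from station import *
import numpy as np, cv2
from scipy.spatial.transform import Rotation as R
def world(s,rows,cols,tool=None):
    K=s["camera_matrix"]; r=np.atleast_1d(rows).astype(float); c=np.atleast_1d(cols).astype(float)
    z=s["z_map"][r.round().astype(int),c.round().astype(int)].astype(float)
    P=np.c_[(c-K[0,2])/K[0,0]*z,-(r-K[1,2])/K[1,1]*z,-z,np.ones(len(z))]
    T=np.linalg.inv(s["view"]) if "view" in s else tool@s["tool_from_camera"]
    return (P@T.T)[:,:3][z>0]
E
python3 - <<'E'
from h import *
o=get_obs();print(o["time_s"],o["ee_pos"],o["tool_rot"],R.from_rotvec(o["tool_rot"]).as_matrix().round(3),o["contact_force"])
ims=[]
for n in("scene","top"):
    s=snapshot(n);im=s["image"].copy()
    for t in("roller","plain_tip"):
        for d in spot_point(s,t)[:2]:
            r,c=d["point"];print(n,t,"pt",d["confidence"],r,c,world(s,r,c))
            cv2.circle(im,(int(c),int(r)),4,(0,0,255) if t=="roller" else (255,0,0),1)
        for d in silhouettes(s,t)[:2]:
            rr,cc=np.nonzero(d["region"]);w=world(s,rr,cc)
            print(n,t,"sil",d["confidence"],d["bbox"],len(rr),np.median(w,0),w.min(0),w.max(0))
    cv2.imwrite(f"pics/{n}.png",im)
E
```

```text
0.0 [ 0.14712347 -0.60692187  0.23026875] [-3.11748760e+00 -3.72428971e-01  4.37780002e-04] [[ 0.972  0.236 -0.001]
 [ 0.236 -0.972  0.002]
 [-0.    -0.002 -1.   ]] [ 0.24325384 -0.33224095 -0.84036936]
scene roller sil 0.58 [319.1, 189.4, 5.2, 11.4] 71 [ 0.50892958 -0.10371657  0.1293289 ] [ 0.50012285 -0.11425463  0.11790357] [ 0.52172476 -0.0963029   0.13581313]
scene plain_tip pt 0.67 267.3 221.7 [[0.55951828 0.18534102 0.12476486]]
scene plain_tip sil 0.56 [210.7, 264.7, 32.7, 19.8] 200 [0.58388925 0.18742497 0.11233343] [ 0.54825214  0.11931311 -0.0026786 ] [0.63788966 0.20580665 0.13198013]
top roller pt 0.53 238.6 348.3 [[ 0.51229941 -0.11111649  0.13360127]]
top roller sil 0.64 [187.3, 199.7, 30.3, 40.3] 266 [0.58574015 0.18626427 0.11235392] [0.54935411 0.16532493 0.00809483] [0.63901659 0.21474771 0.13376112]
top plain_tip pt 0.58 219.6 187.8 [[0.5540931  0.18316137 0.12778319]]
top plain_tip sil 0.65 [189.8, 200.9, 21.5, 43.7] 304 [0.59231507 0.18610907 0.10881078] [0.54935411 0.16532493 0.0061631 ] [0.63901659 0.22077438 0.13376112]
```

View pics/scene.png

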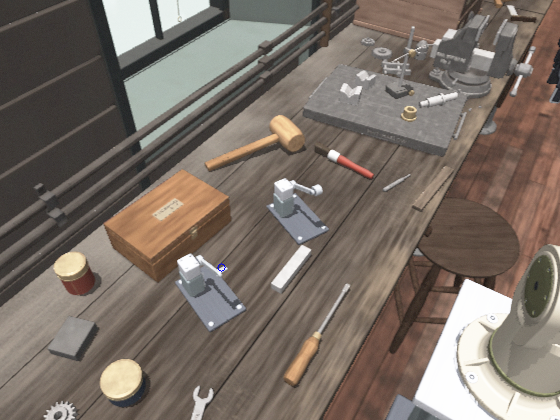

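View pics/top.png

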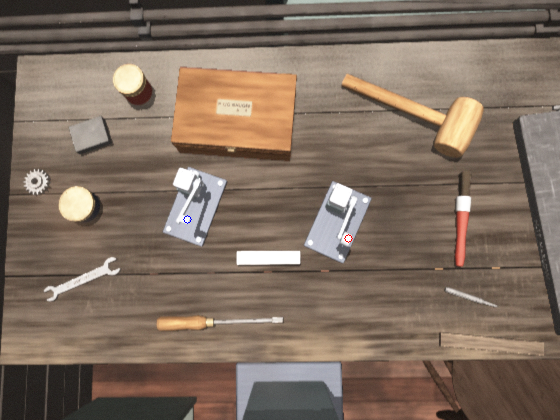

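The scene picture shows the rolled lever end on the right switch (319,189) and the plain tongue on the left one (221,267). In the top picture they are at (348,238) and (187,219). I'll measure the roller's geometry next.

Run:
```python
from h import *
out=[]
for n in("top","scene"):
    s=snapshot(n)
    rr,cc=np.nonzero(s["z_map"]>0);w=world(s,rr,cc)
    m=(abs(w[:,0]-.55)<.12)&(abs(w[:,1]+.1)<.1)&(w[:,2]>.1)&(w[:,2]<.16)
    p=w[m];h=p
    print(n,len(p))
    # lever+roller away from housing
    far=p[p[:,0]<.56]; mu=far[:,:2].mean(0); d=np.linalg.svd(far[:,:2]-mu)[2][0]; d*=-np.sign(d[0])
    print("mean",mu,"dir",d,"yaw",np.degrees(np.arctan2(d[1],d[0])))
    t=(p[:,:2]-mu)@d; u=(p[:,:2]-mu)@[-d[1],d[0]]
    for a in np.arange(-.12,.05,.006):
        k=(t>=a)&(t<a+.006)
        if k.sum(): print(round(a,3),k.sum(),u[k].min().round(4),u[k].max().round(4),p[k,2].min().round(4),p[k,2].max().round(4),np.median(p[k],0).round(4))
    r,c=rr[m],cc[m]
    crop=s["image"][r.min()-25:r.max()+25,c.min()-25:c.max()+25]
    out.append(cv2.resize(crop,(390,500),interpolation=cv2.INTER_CUBIC))
cv2.imwrite("pics/crop.png",np.hstack(out))
```

```text
top 452
mean [ 0.52270745 -0.10530388] dir [-0.99505302  0.09934526] yaw 174.29853103977223
-0.102 3 -0.0167 -0.0148 0.1004 0.1008 [ 0.6201 -0.1002  0.1005]
-0.096 19 -0.0201 0.0047 0.1001 0.1046 [ 0.6154 -0.1035  0.1007]
-0.09 31 -0.0219 0.0104 0.1001 0.1046 [ 0.6096 -0.1092  0.1016]
-0.084 34 -0.0235 0.0087 0.1 0.1063 [ 0.6042 -0.1089  0.1013]
-0.078 34 -0.0269 0.0072 0.1 0.1064 [ 0.5986 -0.1001  0.1012]
-0.072 43 -0.0282 0.0131 0.1 0.106 [ 0.5926 -0.099   0.1016]
-0.066 25 -0.0242 0.0021 0.1004 0.1061 [ 0.5867 -0.1026  0.1017]
-0.06 14 -0.0144 0.0123 0.1 0.1045 [ 0.5809 -0.1077  0.1009]
-0.054 8 0.0084 0.0125 0.1006 0.1034 [ 0.5729 -0.1207  0.1015]
-0.048 10 0.0048 0.0107 0.1019 0.1061 [ 0.5668 -0.1183  0.1051]
-0.042 11 0.0028 0.0087 0.1059 0.1111 [ 0.5604 -0.1156  0.1084]
-0.036 11 0.001 0.0065 0.1019 0.1139 [ 0.5549 -0.1116  0.1106]
-0.03 12 -0.0015 0.005 0.1049 0.1171 [ 0.5488 -0.1092  0.1126]
-0.024 10 -0.0041 0.0031 0.1144 0.1205 [ 0.5428 -0.1067  0.1164]
-0.018 11 -0.0054 0.0009 0.1116 0.1214 [ 0.538  -0.1042  0.1196]
-0.012 11 -0.0082 -0.0026 0.1209 0.1244 [ 0.5311 -0.1016
[... 986 characters left out ...]
53]
-0.042 7 0.0038 0.009 0.1021 0.1072 [ 0.559  -0.114   0.1045]
-0.036 6 0.0025 0.0082 0.1025 0.1114 [ 0.553  -0.1118  0.1079]
-0.03 9 -0.0004 0.0052 0.1048 0.1161 [ 0.5482 -0.1089  0.1113]
-0.024 7 -0.0028 0.0026 0.1072 0.1173 [ 0.5411 -0.105   0.1135]
-0.018 13 -0.0045 0.001 0.1079 0.1207 [ 0.5368 -0.1028  0.1147]
-0.012 7 -0.0052 0.0013 0.1138 0.1221 [ 0.5306 -0.1005  0.1184]
-0.006 11 -0.0083 0.0169 0.1145 0.1336 [ 0.5248 -0.0997  0.1248]
0.0 31 -0.0136 0.0137 0.1125 0.1349 [ 0.5175 -0.1     0.1297]
0.006 31 -0.0101 0.0142 0.113 0.1357 [ 0.5121 -0.1006  0.1304]
0.012 33 -0.0065 0.0103 0.1155 0.1333 [ 0.5059 -0.1032  0.1281]
0.018 10 0.0017 0.0095 0.1221 0.1351 [ 0.5013 -0.1076  0.1245]
```

View pics/crop.png

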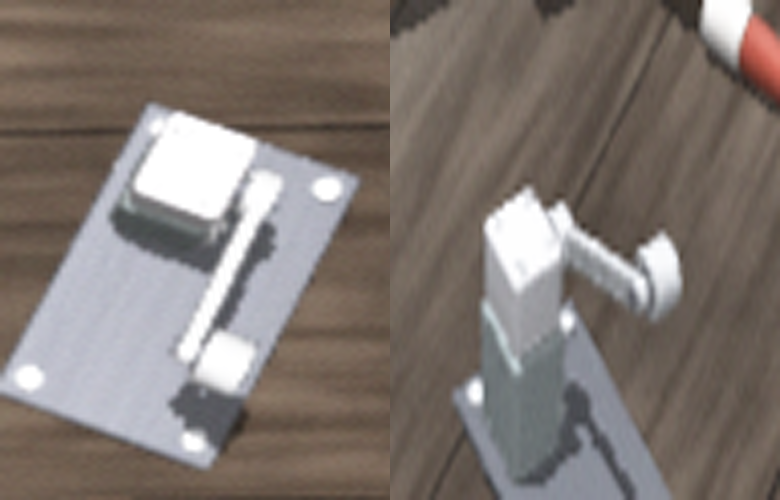

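Lever runs outward at a yaw of about 155°. Roller centre is about (0.513, -0.107), with its top at 0.134 as expected. Pressing point: (0.509, -0.105). I'll go there in two legs, raised and with the jaws shut.

Request:
{"fn": "arm_command", "kwargs": {
  "linear": [
    [0,0,-0.1],
    [0.08,-0.07,-0.2],
    [0.2,-0.17,-0.2],
    [0.32,-0.27,-0.2],
    [0.44,-0.37,-0.2],
    [0.56,-0.47,-0.2],
    [0.68,-0.58,-0.2],
    [0.78,-0.67,-0.2],
    [0.78,-0.67,-0.2]
  ],
  "rot": [
    [0,0,0],
    [0,0,0],
    [0,0,0],
    [0,0,0],
    [0,0,0],
    [0,0,0],
    [0,0,0],
    [0,0,0],
    [0,0,0]
  ],
  "jaw": [1,1,1,1,1,1,1,1,1]
}}

```text
time_s: 1.72
ee_pos: [0.3298, -0.3539, 0.2919]
tool_rot: [3.118, 0.383, 0.002]
contact_force: [-0.6, -0.9, 0.1]
finger_gap: -0.0002
grip_force: 0.0
```

Request:
{"fn": "arm_command", "kwargs": {
  "linear": [
    [0.1,-0.085,0],
    [0.2,-0.17,0],
    [0.3,-0.256,0],
    [0.4,-0.34,0],
    [0.5,-0.427,0],
    [0.6,-0.51,0],
    [0.7,-0.6,0],
    [0.78,-0.67,0],
    [0.78,-0.67,0],
    [0.78,-0.67,0],
    [0.78,-0.67,0]
  ],
  "rot": [
    [0,0,0.08],
    [0,0,0.16],
    [0,0,0.24],
    [0,0,0.32],
    [0,0,0.4],
    [0,0,0.48],
    [0,0,0.56],
    [0,0,0.64],
    [0,0,0.64],
    [0,0,0.64],
    [0,0,0.64]
  ],
  "jaw": [1,1,1,1,1,1,1,1,1,1,1]
}}

```text
time_s: 3.1
ee_pos: [0.5069, -0.1081, 0.2913]
tool_rot: [3.067, -0.677, -0.0]
contact_force: [-0.1, -0.7, 0.6]
finger_gap: -0.0003
grip_force: 0.0
```

Run:
```python
from h import *
o=get_obs();M=R.from_rotvec(o["tool_rot"]).as_matrix();T=np.eye(4);T[:3,:3]=M;T[:3,3]=o["ee_pos"]
s=snapshot("wrist");im=s["image"].copy();print(M.round(3),o["time_s"])
for d in spot_point(s,"roller")[:2]:
    r,c=d["point"];print(d["confidence"],r,c,world(s,r,c,T));cv2.circle(im,(int(c),int(r)),4,(0,0,255),1)
rr,cc=np.nonzero(s["z_map"]>0);w=world(s,rr,cc,T)
m=(np.hypot(w[:,0]-.513,w[:,1]+.107)<.04)&(w[:,2]>.1255)&(w[:,2]<.15);p=w[m]
if m.sum():
    a=np.array([.906,-.42]);b=np.array([.42,.906])
    print(m.sum(),p.min(0),p.max(0),p.mean(0))
    for e in(a,b):
        q=p[:,:2]@e;print("mid",(q.min()+q.max())/2,np.ptp(q))
    mid=sum(e*((p[:,:2]@e).min()+(p[:,:2]@e).max())/2 for e in(a,b));print("centre",mid)
    t=mid+.004*np.array([-.906,.42]);print("target",t,"tool shift/300mm",M.T@(np.r_[t,.15]-o["ee_pos"])/.3)
cv2.imwrite("pics/w.png",im)
```

```text
[[ 0.907 -0.421 -0.   ]
 [-0.421 -0.907 -0.001]
 [ 0.     0.001 -1.   ]] 3.1
0.65 183.9 278.2 [[ 0.51734098 -0.11219149  0.13354731]]
393 [ 0.50316744 -0.1191756   0.12550071] [ 0.52730836 -0.09204218  0.13474206] [ 0.51683736 -0.10666334  0.13060204]
mid 0.5118669525624133 0.021761920240784494
mid 0.12273559050340241 0.0264121437659003
centre [ 0.51530041 -0.10378568]
target [ 0.51167641 -0.10210568] tool shift/300mm [ 0.00603356 -0.02515299  0.47109894]
```

View pics/w.png

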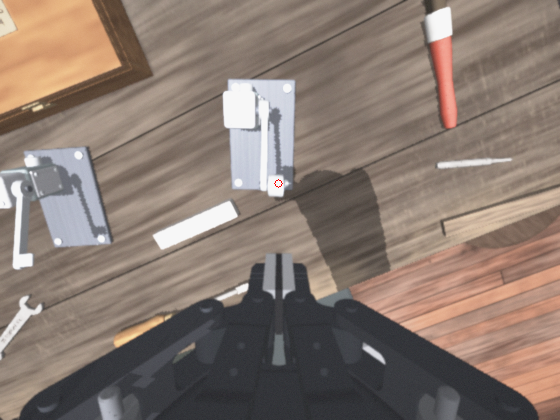

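The wrist view shows the lever aligned with the tool x axis and the roller at (278,184), in line with the fingers. I'll descend to just above it.

Request:
{"fn": "arm_command", "kwargs": {
  "linear": [
    [0.01,-0.005,0.08],
    [0.01,-0.005,0.18],
    [0.01,-0.005,0.28],
    [0.01,-0.005,0.38],
    [0.01,-0.005,0.46],
    [0.01,-0.005,0.5],
    [0.01,-0.005,0.5],
    [0.01,-0.005,0.5]
  ],
  "rot": [
    [0,0,0],
    [0,0,0],
    [0,0,0],
    [0,0,0],
    [0,0,0],
    [0,0,0],
    [0,0,0],
    [0,0,0]
  ],
  "jaw": [1,1,1,1,1,1,1,1]
}}

```text
time_s: 4.2
ee_pos: [0.5114, -0.1065, 0.1424]
tool_rot: [-3.068, 0.674, -0.003]
contact_force: [0.1, -0.3, 0.0]
finger_gap: -0.0001
grip_force: 0.0
```

Request:
{"fn": "arm_command", "kwargs": {
  "linear": [
    [0,0,0.01],
    [0,0,0.02],
    [0,0,0.03],
    [0,0,0.04],
    [0,0,0.04],
    [0,0,0.04]
  ],
  "rot": [
    [0,0,0],
    [0,0,0],
    [0,0,0],
    [0,0,0],
    [0,0,0],
    [0,0,0]
  ],
  "jaw": [1,1,1,1,1,1]
}}

```text
time_s: 4.95
ee_pos: [0.5109, -0.1063, 0.1295]
tool_rot: [-3.068, 0.674, -0.0]
contact_force: [-0.1, -0.4, 3.8]
finger_gap: 0.0
grip_force: 1.1
```

Request:
{"fn": "arm_command", "kwargs": {
  "linear": [
    [0,0,0.01],
    [0,0,0.02],
    [0,0,0.03],
    [0,0,0.04],
    [0,0,0.05],
    [0,0,0.06],
    [0,0,0.07],
    [0,0,0.07],
    [0,0,0.07],
    [0,0,0.07]
  ],
  "rot": [
    [0,0,0],
    [0,0,0],
    [0,0,0],
    [0,0,0],
    [0,0,0],
    [0,0,0],
    [0,0,0],
    [0,0,0],
    [0,0,0],
    [0,0,0]
  ],
  "jaw": [1,1,1,1,1,1,1,1,1,1]
}}

```text
time_s: 6.2
ee_pos: [0.5108, -0.1063, 0.1085]
tool_rot: [-3.068, 0.674, -0.0]
contact_force: [0.2, 0.7, 5.0]
finger_gap: 0.0
grip_force: 2.2
```

Run:
```python
from h import *
o=get_obs();print(o["time_s"],o["ee_pos"],o["contact_force"])
s=snapshot("scene");cv2.imwrite("pics/p.png",cv2.resize(s["image"][130:260,230:400],(680,520),interpolation=cv2.INTER_CUBIC))
```

```text
6.2 [ 0.51083372 -0.10634518  0.10847509] [0.20383859 0.7136461  4.98662423]
```

View pics/p.png

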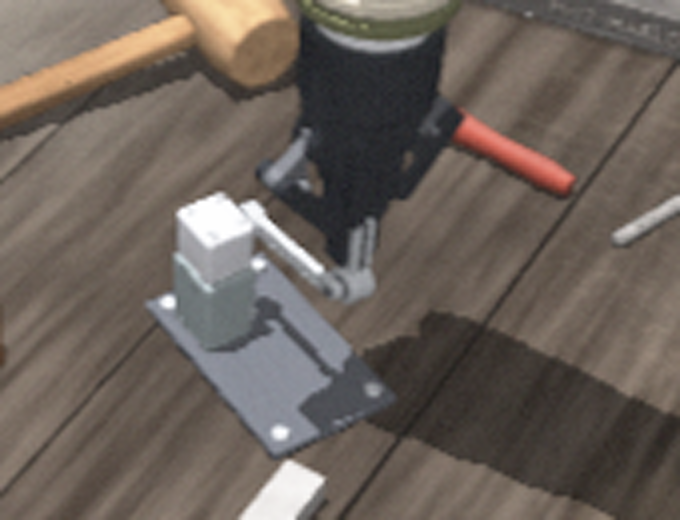

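The fingertips sit on the roller at (352,283 in the crop), the lever is near level, and the force is 5 N, as expected at 0.33 rad. I'll hold a little longer and then lift.

Request:
{"fn": "arm_command", "kwargs": {
  "linear": [
    [0,0,0],
    [0,0,0],
    [0,0,0],
    [0,0,0],
    [0,0,0],
    [0,0,-0.03],
    [0,0,-0.07],
    [0,0,-0.12],
    [0,0,-0.2],
    [0,0,-0.3],
    [0,0,-0.4],
    [0,0,-0.4]
  ],
  "rot": [
    [0,0,0],
    [0,0,0],
    [0,0,0],
    [0,0,0],
    [0,0,0],
    [0,0,0],
    [0,0,0],
    [0,0,0],
    [0,0,0],
    [0,0,0],
    [0,0,0],
    [0,0,0]
  ],
  "jaw": [1,1,1,1,1,1,1,1,1,1,1,1]
}}

```text
time_s: 7.75
ee_pos: [0.5119, -0.1065, 0.2315]
tool_rot: [3.068, -0.674, 0.007]
contact_force: [0.6, -0.5, -0.1]
finger_gap: -0.0002
grip_force: 0.0
```

Run:
```python
from h import *
o=get_obs();print(o["time_s"],o["ee_pos"],o["contact_force"])
s=snapshot("scene");cv2.imwrite("pics/e.png",cv2.resize(s["image"][130:260,230:400],(680,520),interpolation=cv2.INTER_CUBIC))
for d in silhouettes(s,"roller")[:1]:
    rr,cc=np.nonzero(d["region"]);w=world(s,rr,cc);print(d["confidence"],d["bbox"],w.max(0),np.median(w,0))
```

```text
7.75 [ 0.51190421 -0.10649635  0.23148415] [ 0.64945715 -0.52689335 -0.10403298]
0.5 [318.5, 188.2, 9.4, 10.3] [ 0.52482476 -0.0965565   0.13480572] [ 0.50941886 -0.10447201  0.12966585]
```

View pics/e.png

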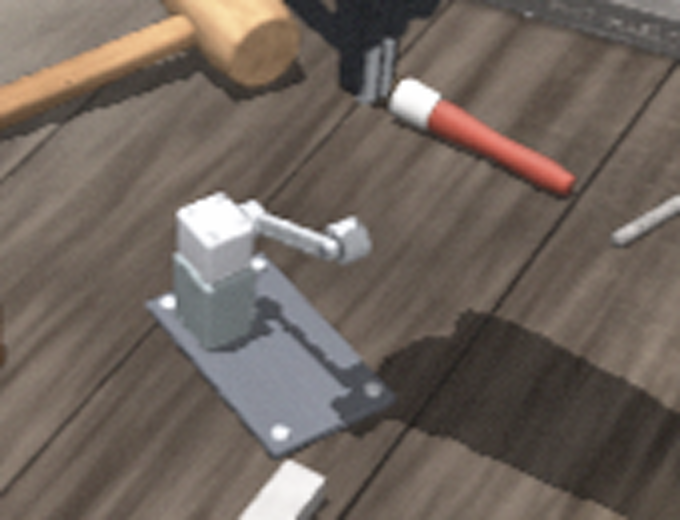

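The lever is back at rest, with the roller at (350,240 in the crop) and its top at 0.135 m, and the gripper is clear.

```bash
python3 -c "from station import *; print(sign_off())"
```

```text
the job is handed in; nothing more can be done
None
```

I pressed the roller switch about 26 mm down (5 N, close to the 0.33 rad aim), held it for about a second and released it; the lever sprang back to rest, the plain switch was not touched, and the job is handed in at about 8 s.

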